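# Slide the fossil's dish to the viewing ring and hold the loupe over it in focus

### The arm

A 7-joint arm with a two-finger parallel gripper is mounted at the origin on the work surface. World frame = base frame: x ahead of the robot, y to its left, z up, the work surface at z = 0. Lengths are in m, angles in rad, forces in N, time in s.
With the tool pointing down it reaches from about 0.4 to 0.85 m from the base axis. Payload 10.4 kg.
Tool frame: the origin (TCP) lies between the finger pads; the fingertips stand 8 mm ahead of it and the grasp point (between the pads) lies 11 mm behind it; x points along the fingers, y is the direction in which the jaws open and shut, and the axes are right-handed (so a half turn about x gives the same grasp; the last joint's range is limited). The gripper opens to 87 mm and grips with 3 to 60 N. Pads are 19 mm wide; open, the fingers measure 117 mm over their backs; the gripper's body (75 mm by 190 mm) begins 51 mm behind the grasp point.
Start: joints at [1.181, 0.332, -0.065, 1.46, 0.022, 1.35, -0.088], TCP at [0.224, -0.583, 0.231] pointing down, gripper open.
Joint ranges: [-2.6, 2.6], [-0.5, 2.12], [-1.47, 1.34], [0.16, 2.42], [-1.27, 4.41], [0.06, 2.06], [-2.6, 2.6]. Speed limits (rad/s): [2.22, 2.22, 2.79, 2.79, 3.14, 3.14, 3.14].

### API

Orientations are given as a rotation vector (axis times angle).
In Python, from workcell import * gives the robot as it stands.
- The arm moves only by the tool jog_arm, never from a script. Its argument "series" is a list of rows, each a list of 2 entries, a list of its own where there are three numbers: the shift along the tool's x, y, z as a fraction of full scale, then the turn, a rotation vector about the tool's x, y, z as a fraction of full scale. In form: [[[x, y, z], [rx, ry, rz]], ...]. A call has 1 to 12 rows; each row shifts and turns the pose as measured when the row begins, along the tool's axes as they then stand; what a row does not reach is not made up. Full scale, the value 1, is 0.05 m for a shift and 2 rad for a turn. A row lasts 1/10 s, in which the tool goes at most 50 mm and 8.59 degrees, less where a joint would pass 70% of its speed; a pose out of reach is approached as far as the arm can. A call with a number of a shift or a turn outside -1 to 1 is refused whole. A call with a gripper value outside its range is refused whole. "jaw" is the opening, from -1 (shut) to 1 (fully open), so that 0 is half open, set as the call begins (left out, the last holds). The fingers move at their own pace and stop on an object; the grip force is fixed at half the most. Time passes only in rows, so rows that do not move let the fingers close. It gives the time, the measured TCP pose, the force and the opening at its end, in the units of the state.
- state(): the state, without advancing time (a new reading comes with each control period).
- get_image(name): name is "scene" or "side" or "wrist"; returns (picture, depth): 384x512x3 uint8, blue, green, red; 384x512 float32, m along the optical axis (not along the pixel's ray), 0 where there is no reading.
- camera_info(name): a dict with "fx", "fy", "cx", "cy" (pixels), "k1" (the pictures are not rectified: a ray, as slopes to the right and down, at radius r is drawn at 1 + k1 r^2 times it, then the intrinsics apply), "position" and "orientation" of the camera in the world. Camera axes: x right, y down, z forward; pixel columns grow to the right and rows downward; lengths in m; the calibration is good to about 2 mm. A picture is of the moment at which its call begins: read the wrist's pose just before it. camera_info takes no time and is no camera call; for the wrist camera it gives the pose at the moment of the call.
- hand_in(): hands the job in, once; it reports no verdict.
The state is a dict: "time_s": time; "qpos": joint angles; "qvel": joint speeds; "joint_efforts": joint torques, N m; "eef_pos": TCP position; "orientation": TCP orientation; "force": force on the tool from outside, world axes, zero at the start; "wrist_torque": the same for the moment, N m; "grip_width": finger opening in m.
Only numpy, scipy, OpenCV 4.12 (cv2) and the standard library are available. Lean on these libraries where they do the work, as an engineer would, in place of code of your own. Each camera call takes 0.05 s, during which the arm holds its last target. There are 200 camera calls.

### The job

Slide the dish with the brown coiled fossil along the mat, without lifting it, until it sits inside the blue viewing ring, and let go of it. Then pick up the loupe by its handle and hold it steady and level in the air, the fossil under the middle of the lens and the lens at the height of the red collar on the lamp post, which marks the focus. Finish still holding the loupe there, and leave the collar, the other dish, the wash bottle and the forceps where they are.

Things in the scene. Friction and masses are not known exactly. Their poses are not given: they have to be found in the camera images.
- mat: white sorting mat, 140 x 340 x 2 mm, fixed flat on the bench. Origin: centre of its underside; x is its short side, y its long side. Three printed rings (74 mm inner, 80 mm outer diameter) lie in a row along its y: a grey one at y = +115 mm, a blue one at y = 0, a grey one at y = -115 mm
- view_ring (a point): centre of the blue viewing ring, on the mat's upper face (2 mm above the bench); axes as the mat
- dish: the dish to move: loose round deep Petri dish of clear plastic, outer diameter 60 mm, height 20 mm, wall and floor 2.5 mm, 30 g, open on top, with the fossil in it. It stands on one of the grey rings. Origin: centre of its underside, z up
- fossil: brown coiled stone fossil, diameter 24 mm, height 8 mm, 10 g, lying loose in the dish, off its centre. Origin: centre of its underside
- other_dish: a like dish with a pale conical shell in it, standing on the other grey ring; to be left alone. Origin: centre of its underside
- loupe: black hand loupe lying flat on the bench, 70 to 110 g, 170 mm long. Round rim, outer diameter 70 mm and 12 mm high, with a clear 60 mm lens; handle 18 mm wide, 16 mm high, from 44 to 134 mm from the lens centre along the loupe's -x. Origin: under the lens centre, on its underside; z up when it lies flat, square to the lens
- lens (a point): centre of the loupe's lens, 6 mm above its underside; axes as the loupe; the loupe is level when this z is vertical
- handle (a point): middle of the handle's height towards the lens, 68 mm from the lens centre along the loupe's -x, 8 mm above its underside; a good place to grip, across the loupe's y (the loupe balances about 37 mm from the lens centre, so grip firmly)
- collar_mid (a point): middle of the red collar (22 mm diameter, 10 mm high) clamped on the steel post of the lamp stand; its height marks the focal height for the lens. It stays put unless knocked
- lamp_stand: fixed lamp stand beyond the mat: grey base plate 90 x 130 x 14 mm (x, y, z), steel post of 10 mm diameter up to 454 mm, and a small lamp head (48 mm diameter) between 360 and 440 mm high that reaches 80 mm from the post along its -x. Origin: centre of the base's underside, below the post
- wash_bottle: white wash bottle, 64 mm diameter, about 200 mm high, standing at the side away from the loupe; to be left alone. Origin: centre of its underside
- forceps: steel forceps, 120 mm long and 8 mm high, lying beyond the mat; to be left alone. Origin: below the middle, x along its length
There are look-alikes about, which are no part of the job. Several things look just like the loupe: the one meant starts nearest to the robot's base. Leave any purple look-alike of the dish alone.

How it is judged:
On the way, in this order (a step that is already met when the one before it is completed fails the run):
1. the dish stands inside the blue ring with the fossil in it, let go (horizontal distance between dish and view_ring below 0.008 m and height (world z) of dish below 0.006 m and angle between dish's own z axis and vertical below 0.06 rad and contact force between dish and the fingers below 0.1 N and linear speed of dish below 0.02 m/s and horizontal distance between fossil and dish below 0.025 m and height (world z) of fossil below 0.016 m), for 0.2 s.
2. the loupe is off the bench in the gripper (height (world z) of each of lens, handle above 0.04 m and contact force between loupe and the fingers above 1 N), for 0.2 s.
At the end, for the whole second after the job is handed in: Dish flat on the mat, let go, within 8 mm of the blue ring's centre, fossil in it; loupe held at rest by its handle (40 mm or more from the lens centre), touching nothing else, within 6 degrees of level, lens within 12 mm of the fossil sideways and 7 mm of the collar's mid height (all of step 1 and horizontal distance between lens and fossil below 0.012 m and z of lens in the frame of collar_mid between -0.007 and 0.007 m and angle between loupe's own z axis and vertical below 0.1 rad and contact force between loupe and the fingers above 1 N and horizontal distance between the grasp point and lens above 0.04 m and contact force between loupe and lamp_stand below 0.2 N and contact force between loupe and wash_bottle below 0.2 N and contact force between loupe and dish below 0.2 N and contact force between loupe and other_dish below 0.2 N and linear speed of loupe below 0.015 m/s and angular speed of loupe below 0.1 rad/s); the arm keeps its last pose, push and grip.
It fails at once if the dish is lifted (more than 4 mm) or tipped (height (world z) of dish above 0.006 m or angle between dish's own z axis and vertical above 0.15 rad).
It fails at once if the red collar is shifted by more than 4 mm (distance of collar_mid from where it was at the start of the episode above 0.004 m).
It fails at once if the other dish, the wash bottle or the forceps is shifted by more than 10 mm, or the bottle tipped (distance of any of other_dish, wash_bottle, forceps from where it was at the start of the episode above 0.01 m or angle between wash_bottle's own z axis and vertical above 0.3 rad).
It also fails if it takes over 56 s, if anything falls off the work surface, if the arm or the gripper's body presses on something with over 40 N, if the wrist force passes 120 N, or if a joint passes its speed limit or range.

## Working session

There is one attempt and no reset: what is moved stays moved. The work goes in short steps, Python scripts to look and compute and a tool call to move; the robot and the scene stay as the last step left them, time stands still between calls to the robot, and variables do not carry over. Pictures are saved under pics/ and viewed, about 8 in all and at most 12, crops included, and the job is handed in when it is done.

Besides the shell and the picture viewer there is one more tool, called after ">>>" as a command line: name --argument value ..., lists and objects as JSON in quotes. jog_arm: Moves the arm, as the interface text tells. Its arguments: {"type":"object","properties":{"series":{"type":"array"},"jaw":{"type":"number"}},"required":["series"]}

```bash
mkdir -p pics; cat > h.py <<'E'
from workcell import *
import numpy as np, cv2
from scipy.spatial.transform import Rotation as R
def camR(ci):
    o=np.array(ci["orientation"],float)
    return o if o.shape==(3,3) else R.from_rotvec(o).as_matrix()
def rays(ci,uv):
    uv=np.asarray(uv,float).reshape(-1,2)
    K=np.array([[ci["fx"],0,ci["cx"]],[0,ci["fy"],ci["cy"]],[0,0,1]])
    p=cv2.undistortPoints(uv.reshape(-1,1,2),K,np.array([ci["k1"],0,0,0.])).reshape(-1,2)
    return np.c_[p,np.ones(len(p))]@camR(ci).T
def onplane(ci,uv,z):
    d=rays(ci,uv);c=np.array(ci["position"]);return c+d*((z-c[2])/d[:,2])[:,None]
def cloud(ci,depth):
    h,w=depth.shape;v,u=np.mgrid[:h,:w]
    d=rays(ci,np.c_[u.ravel(),v.ravel()])
    return (np.array(ci["position"])+d*depth.reshape(-1,1)).reshape(h,w,3)
E
python3 - <<'E'
from h import *
s=state();print({k:np.round(v,3) for k,v in s.items()})
for n in("scene","side","wrist"):
    ci=camera_info(n);print(n,ci)
    im,d=get_image(n);cv2.imwrite(f"pics/{n}0.png",im);np.savez(f"{n}0.npz",im=im,d=d,ci=np.array(ci,dtype=object))
E
```

```text
{'time_s': np.float64(0.0), 'qpos': array([ 1.181,  0.333, -0.065,  1.461,  0.022,  1.35 , -0.088]), 'qvel': array([-0.001, -0.   ,  0.   , -0.001, -0.001,  0.001,  0.002]), 'joint_efforts': array([-1.0000e-03, -6.2327e+01,  2.5000e-02, -3.8990e+01, -6.1000e-02,
        4.0000e-02,  0.0000e+00]), 'eef_pos': array([ 0.224, -0.583,  0.23 ]), 'orientation': array([ 2.021,  0.376, -2.022]), 'force': array([-0.483,  0.241, -0.417]), 'wrist_torque': array([ 0.034,  0.014, -0.046]), 'grip_width': np.float64(0.087)}
scene {'fx': 400.3674410684402, 'fy': 400.3674410684402, 'cx': 252.01750039552317, 'cy': 190.81569730673223, 'k1': -0.021301395583977367, 'position': array([ 1.23236671, -0.17607882,  0.81985613]), 'orientation': array([-1.95534338, -1.52500919,  0.59719966])}
side {'fx': 392.63704603092845, 'fy': 392.63704603092845, 'cx': 255.6139292418308, 'cy': 190.43405046077075, 'k1': -0.12082706197873327, 'position': array([ 0.47338669, -0.73767291,  0.60313692]), 'orientation': array([-2.15407054,  0.17840662, -0.10652368])}
wrist {'fx': 272.739375765581, 'fy': 272.739375765581, 'cx': 255.17450193781013, 'cy': 190.37761075931428, 'k1': -0.04362448906124408, 'position': array([ 0.2875402 , -0.55952109,  0.3832068 ]), 'orientation': array([ 2.41151308, -1.6571228 , -0.21065642])}
```

View pics/scene0.png

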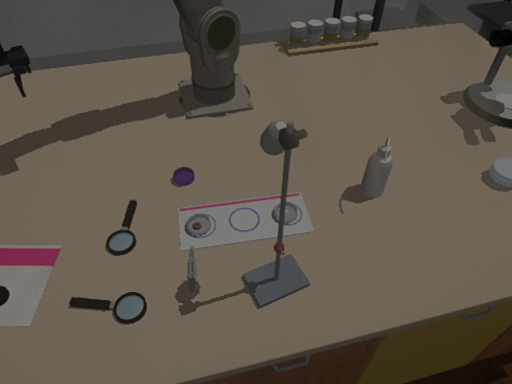

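View pics/side0.png

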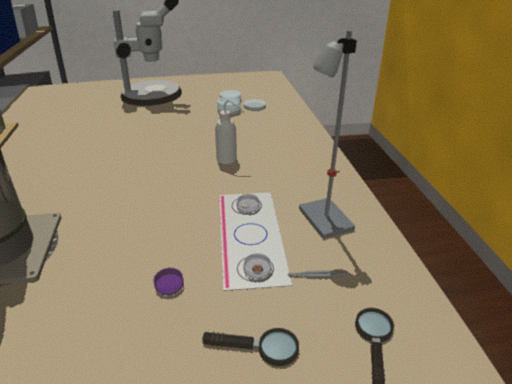

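The scene view shows the fossil dish at (200,225), the blue ring at (244,219), the collar at (280,247), and the near loupe with its lens at (121,241) and handle end at (130,205). The side view shows the dish at (257,267), the ring at (251,234), the collar at (332,172), and the loupe with its lens at (279,346) and handle at (205,340).

```bash
cat > m.py <<'E'
from h import *
def load(n):
    z=np.load(f"{n}0.npz",allow_pickle=True);return z["im"],z["d"],z["ci"].item()
def comp(mask,near,r=40):
    n,l,s,c=cv2.connectedComponentsWithStats(mask.astype(np.uint8))
    best=[i for i in range(1,n) if s[i,4]>8 and np.hypot(*(c[i]-near))<r]
    return l,[(i,s[i,4],c[i]) for i in best]
P={"scene":dict(dish=(200,225),ring=(244,219),col=(280,247),lens=(121,241),hd=(130,210)),
   "side":dict(dish=(257,267),ring=(251,234),col=(332,172),lens=(279,346),hd=(225,341))}
cr={}
for n in P:
    im,d,ci=load(n);hsv=cv2.cvtColor(im,cv2.COLOR_BGR2HSV).astype(int);H,S,V=hsv[...,0],hsv[...,1],hsv[...,2]
    print("==",n)
    # collar
    m=((H<8)|(H>172))&(S>120)&(V>60)
    l,b=comp(m,P[n]["col"],12);print("collar",b)
    if b:
        cr[n]=(np.array(ci["position"]),rays(ci,[max(b,key=lambda t:t[1])[2]])[0])
    m=(H>105)&(H<135)&(S>70)
    yy,xx=np.nonzero(m);k=np.hypot(xx-P[n]["ring"][0],yy-P[n]["ring"][1])<25
    p=onplane(ci,np.c_[xx[k],yy[k]],.002)
    A=np.c_[2*p[:,:2],np.ones(len(p))];s=np.linalg.lstsq(A,(p[:,:2]**2).sum(1),rcond=None)[0]
    print("ring",s[:2],np.sqrt(s[2]+s[0]**2+s[1]**2),k.sum())
    # magenta line
    m=(H>155)&(H<176)&(S>100);l,b=comp(m,P[n]["ring"],60)
    for i,a,c in b:
        if a>60:
            yy,xx=np.nonzero(l==i);p=onplane(ci,np.c_[xx,yy],.002)[:,:2]
            v=np.linalg.svd(p-p.mean(0))[2][0] if len(p)<5000 else 0;print("magenta",a,p.mean(0),v,p.min(0),p.max(0))
    # fossil: brown
    x,y=P[n]["dish"];m=(S>90)&(H<20)&(V<170)
    l,b=comp(m,(x,y),13)
    for i,a,c in b: print("fossil?",a,c,onplane(ci,[c],.0125)[0])
    # loupe black
    m=V<70
    l,b=comp(m,P[n]["lens"],45)
    for i,a,c in b:
        if a<40: continue
        yy,xx=np.nonzero(l==i);p=onplane(ci,np.c_[xx,yy],.012)[:,:2]
        print("black",a,c,p.min(0),p.max(0))
        hull=cv2.convexHull(p.astype(np.float32));print(cv2.minAreaRect(hull))
    C=cloud(ci,d)
    print("cloud",{k:C[v[1],v[0]].round(3) for k,v in P[n].items()})
A=np.zeros((3,3));bb=np.zeros(3)
for c,r in cr.values():
    r=r/np.linalg.norm(r);M=np.eye(3)-np.outer(r,r);A+=M;bb+=M@c
x=np.linalg.solve(A,bb);print("collar",x,[np.linalg.norm(np.cross(x-c,r/np.linalg.norm(r))) for c,r in cr.values()])
a,_,_=load("scene");b,_,_=load("side")
c1=cv2.resize(a[170:270,90:230],None,fx=2.8,fy=2.8,interpolation=2);c2=cv2.resize(b[235:375,190:330],None,fx=2.8,fy=2.8,interpolation=2)
o=np.zeros((392,784,3),np.uint8);o[:c1.shape[0],:392]=c1[:,:392];o[:,392:]=c2[:392,:392];cv2.imwrite("pics/c1.png",o)
E
python3 m.py
```

```text
== scene
collar [(2, np.int32(34), array([279.82352941, 248.        ]))]
ring [ 0.58403868 -0.0304622 ] 0.03840738540667179 66
magenta 187 [ 0.52065736 -0.05336228] [-0.0670755 -0.9977479] [ 0.5093002  -0.18899262] [0.53240089 0.08835361]
fossil? 37 [196.56756757 225.43243243] [ 0.58389761 -0.1542835   0.0125    ]
black 515 [124.01359223 230.26407767] [ 0.45420346 -0.38202446] [ 0.62800182 -0.3003641 ]
((0.5403279066085815, -0.34201014041900635), (0.07267916947603226, 0.1759435087442398), 85.89212799072266)
cloud {'dish': array([ 0.586, -0.146,  0.014]), 'ring': array([ 0.588, -0.031,  0.007]), 'col': array([ 0.786, -0.001,  0.143]), 'lens': array([ 0.586, -0.344,  0.011]), 'hd': array([ 0.495, -0.316,  0.017])}
== side
collar [(1, np.int32(46), array([331.5       , 172.60869565]))]
ring [ 0.58665446 -0.02941997] 0.03833293749196334 32
magenta 250 [ 0.52302326 -0.0485596 ] [-0.06912112 -0.99760828] [ 0.51139791 -0.18916724] [0.53809276 0.13645551]
fossil? 44 [257.         267.79545455] [ 0.58085567 -0.15534442  0.0125    ]
black 398 [278.15075377 349.88693467] [ 0.54937894 -0.38579464] [ 0.61895373 -0.31144587]
((0.5832303166389465, -0.3483865261077881), (0.07363377511501312, 0.06697659939527512), 75.7179946899414)
cloud {'dish': array([ 0.582, -0.151,  0.01 ]), 'ring': array([ 0.588, -0.032,  0.001]), 'col': array([ 0.78 , -0.01 ,  0.142]), 'lens': array([ 0.586, -0.346,  0.008]), 'hd': array([ 0.495, -0.327,  0.017])}
collar [7.82474207e-01 2.25172783e-04 1.34281826e-01] [np.float64(0.0003635806869396592), np.float64(0.00036358068693974284)]
```

View pics/c1.png

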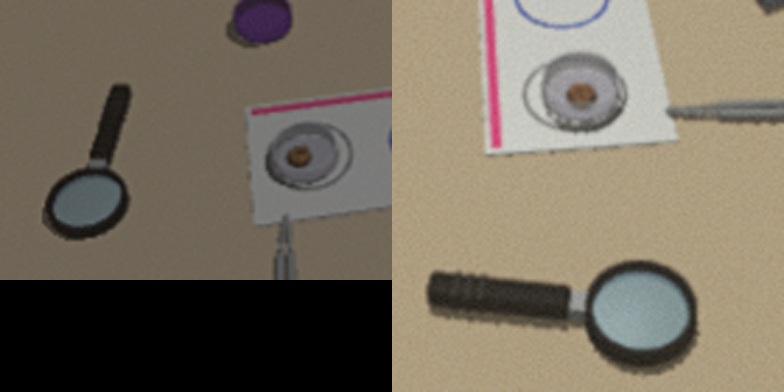

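```bash
cat >> h.py <<'E'
def plan(pos,jaw):
    """needed moves in tool units: turn (fraction of 2 rad) and shift (fraction of .05 m), before / after the turn"""
    s=state();M=R.from_rotvec(s["orientation"]).as_matrix()
    j=np.array([jaw[0],jaw[1],0.]);j/=np.linalg.norm(j)
    if j@M[:,1]<0:j=-j
    x=np.array([0,0,-1.]);T=np.c_[x,j,np.cross(x,j)]
    rv=R.from_matrix(M.T@T).as_rotvec();d=np.array(pos)-s["eef_pos"]
    print("t",s["time_s"],"pos",s["eef_pos"].round(4),"q7",s["qpos"].round(2),"w",s["grip_width"],"F",s["force"].round(1))
    print(" jaw",M[:,1].round(3),"x",M[:,0].round(3),"turn/2",(rv/2).round(4),"shift first",(M.T@d/.05).round(3),"after turn",(T.T@d/.05).round(3))
E
python3 -c "
from h import *
plan([.58,-.19,.23],[.068,.998])"
```

```text
t 0.15 pos [ 0.2241 -0.5832  0.23  ] q7 [ 1.18  0.33 -0.06  1.46  0.02  1.35 -0.09] w 0.0871829838188789 F [ 0.  -0.2  0.3]
 jaw [ 0.359 -0.933 -0.001] x [-0.     0.001 -1.   ] turn/2 [2.174e-01 1.000e-04 5.000e-04] shift first [ 4.000e-03 -4.787e+00 -9.465e+00] after turn [-1.000e-03 -8.329e+00 -6.568e+00]
```

>>> jog_arm --series '[[[0,-0.48,-0.95],[0,0,0]],[[0,-0.48,-0.95],[0,0,0]],[[0,-0.48,-0.95],[0,0,0]],[[0,-0.48,-0.95],[0,0,0]],[[0,-0.48,-0.95],[0,0,0]],[[0,-0.48,-0.95],[0,0,0]],[[0,-0.48,-0.95],[0,0,0]],[[0,-0.48,-0.95],[0,0,0]],[[0,-0.48,-0.95],[0,0,0]],[[0,0,0],[0.073,0,0]],[[0,0,0],[0.073,0,0]],[[0,0,0],[0.073,0,0]]]' --jaw 1

```text
time_s: 1.35
eef_pos: [0.5305, -0.2409, 0.2254]
orientation: [-2.17, 0.088, 2.181]
force: [-0.1, 0.4, 0.6]
grip_width: 0.087
```

```bash
python3 -c "
from h import *
plan([.58,-.148,.15],[.068,.998])
ci=camera_info('wrist');im,d=get_image('wrist');cv2.imwrite('pics/w1.png',im);np.savez('w1.npz',im=im,d=d,ci=np.array(ci,dtype=object));print(ci['position'])"
```

```text
t 1.35 pos [ 0.5305 -0.2409  0.2254] q7 [ 0.6   0.26 -0.3   1.57  0.08  1.33 -1.37] w 0.08704638346265407 F [-0.1  0.4  0.6]
 jaw [-0.085 -0.996 -0.004] x [-0.005  0.005 -1.   ] turn/2 [-0.0086  0.0028  0.0022] shift first [ 1.513 -1.928 -0.836] after turn [ 1.509 -1.92  -0.861]
[ 0.59905161 -0.24799791  0.37846297]
```

View pics/w1.png

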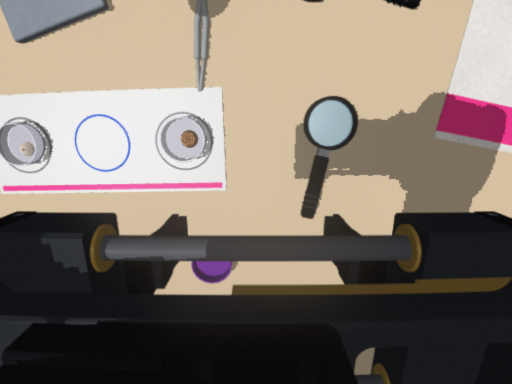

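The wrist view shows the dish at (185,138), the blue ring at (102,142), the loupe's lens at (330,122), its handle at (315,185), and the purple decoy at (212,268).

```bash
cat > w.py <<'E'
from h import *
import sys
def circ(p):
    s=np.linalg.lstsq(np.c_[2*p,np.ones(len(p))],(p**2).sum(1),rcond=None)[0];return s[:2].round(4),round(float(np.sqrt(s[2]+s[0]**2+s[1]**2)),4),len(p)
def pix(m,ci,z):
    yy,xx=np.nonzero(m);return onplane(ci,np.c_[xx,yy],z)[:,:2]
def near(p,c,r): return p[np.hypot(*(p-c).T)<r]
def measure(f,dish=(.58,-.15)):
    z=np.load(f,allow_pickle=True);im,d,ci=z["im"],z["d"],z["ci"].item()
    hsv=cv2.cvtColor(im,cv2.COLOR_BGR2HSV).astype(int);H,S,V=hsv[...,0],hsv[...,1],hsv[...,2]
    C=cloud(ci,d);X=C[...,:2];Z=C[...,2];ok=d>0
    print("ring",circ(near(pix((H>105)&(H<135)&(S>120),ci,.002),(.585,-.03),.05)))
    r=np.hypot(X[...,0]-dish[0],X[...,1]-dish[1])
    k=ok&(r<.045)&(Z>.012)&(Z<.03);p=X[k];print("dish cloud z",np.percentile(Z[k],[50,90]),"bbox mid",(p.min(0)+p.max(0))/2,np.ptp(p,0),circ(p))
    mm=(S<60)&(V<185);q=near(pix(mm,ci,.022),dish,.045)
    if len(q)>5:
        (c,rr)=cv2.minEnclosingCircle(q.astype(np.float32));print("grey px @22mm enclosing",c,rr,len(q))
    q=near(pix((S>90)&(H<20)&(V<150),ci,.0125),dish,.03);print("fossil",np.median(q,0),len(q))
    mg=near(pix((H>155)&(H<176)&(S>150),ci,.002),(.52,-.05),.2);v=np.linalg.svd(mg-mg.mean(0),full_matrices=False)[2][0];print("mat y",v*np.sign(v[1]))
    return im,d,ci,hsv,C
def loupe(im,d,ci,hsv,C,c=(.585,-.345)):
    H,S,V=hsv[...,0],hsv[...,1],hsv[...,2]
    p=near(pix((H>80)&(H<110)&(S>30)&(V>90),ci,.008),c,.045);L=circ_mid=cv2.minEnclosingCircle(p.astype(np.float32));print("lens",p.mean(0),L)
    b=near(pix(V<60,ci,.016),p.mean(0),.15);r=np.hypot(*(b-p.mean(0)).T);h=b[(r>.05)&(r<.14)&(b[:,0]<p.mean(0)[0])]
    v=np.linalg.svd(h-h.mean(0),full_matrices=False)[2][0];print("handle",h.mean(0),len(h),"axis",v*np.sign(v[0]),"lens-handle dir",(p.mean(0)-h.mean(0))/np.linalg.norm(p.mean(0)-h.mean(0)),np.ptp((h-h.mean(0))@v))
if __name__=="__main__":
    loupe(*measure("w1.npz"))
E
python3 w.py
```

```text
ring (array([ 0.5858, -0.0319]), 0.0383, 167)
dish cloud z [0.02032836 0.02175413] bbox mid [ 0.58161118 -0.14940454] [0.05973763 0.06015031] (array([ 0.5819, -0.1497]), 0.0283, 430)
grey px @22mm enclosing (0.5795249938964844, -0.15362149477005005) 0.038933929055929184 903
fossil [ 0.58104039 -0.15623784] 81
mat y [0.06989748 0.99755418]
lens [ 0.5857232  -0.34530124] ((0.5853322148323059, -0.34509751200675964), 0.030291222035884857)
handle [ 0.49443624 -0.32397096] 795 axis [0.99377722 0.11138596] lens-handle dir [ 0.97377038 -0.22753295] 0.09734916667273871
```

>>> jog_arm --series '[[[0,0,0],[-0.0086,0.0028,0.0022]],[[0.5,-0.48,-0.23],[0,0,0]],[[0.5,-0.48,-0.23],[0,0,0]],[[0.5,-0.48,-0.23],[0,0,0]],[[0.5,-0.4,-0.2],[0,0,0]],[[0.5,0,0],[0,0,0]],[[0.4,0,0],[0,0,0]],[[0,0,0],[0,0,0]]]'

```text
time_s: 2.2
eef_pos: [0.5824, -0.1521, 0.0758]
orientation: [-2.206, 0.05, 2.197]
force: [0.6, -0.6, 0.4]
grip_width: 0.087
```

```bash
python3 -c "
from h import *
plan([.582,-.150,.0125],[.070,.9975])"
```

```text
t 2.2 pos [ 0.5824 -0.1521  0.0758] q7 [ 0.45  0.43 -0.34  1.68  0.17  1.05 -1.55] w 0.08701929445461745 F [ 0.6 -0.6  0.4]
 jaw [-0.042 -0.999  0.003] x [ 0.004 -0.003 -1.   ] turn/2 [ 0.0139 -0.0019 -0.0014] shift first [ 1.265 -0.045  0.015] after turn [ 1.266 -0.041  0.011]
```

>>> jog_arm --series '[[[0,-0.04,0.01],[0.0139,-0.0019,-0.0014]],[[0.3,0,0],[0,0,0]],[[0.3,0,0],[0,0,0]],[[0.3,0,0],[0,0,0]],[[0.2,0,0],[0,0,0]],[[0,0,0],[0,0,0]],[[0,0,0],[0,0,0]]]'

```text
time_s: 2.9
eef_pos: [0.5829, -0.1519, 0.0188]
orientation: [-2.19, 0.076, 2.184]
force: [1.3, 0.3, 0.8]
grip_width: 0.0872
```

```bash
python3 -c "
from h import *
plan([.582,-.150,.0125],[.070,.9975])
ci=camera_info('wrist');im,d=get_image('wrist');np.savez('w2.npz',im=im,d=d,ci=np.array(ci,dtype=object));cv2.imwrite('pics/w2.png',im)"
```

```text
t 2.9 pos [ 0.5829 -0.1519  0.0188] q7 [ 0.44  0.5  -0.33  1.72  0.19  0.95 -1.6 ] w 0.08717266665576488 F [1.3 0.3 0.8]
 jaw [-0.068 -0.998  0.001] x [ 0.003 -0.001 -1.   ] turn/2 [ 0.0009 -0.0015 -0.0005] shift first [ 0.127 -0.036  0.021] after turn [ 0.127 -0.036  0.021]
```

View pics/w2.png

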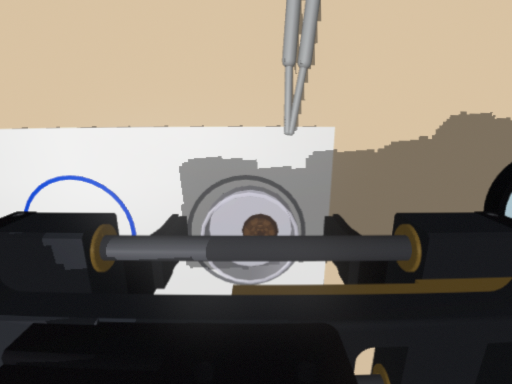

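The wrist view shows the dish between the fingers, around (250,228), with clearance on both sides and the forceps clear of the gripper.

>>> jog_arm --series '[[[0.12,-0.036,0],[0,0,0]],[[0,0,0],[0,0,0]]]'

```text
time_s: 3.15
eef_pos: [0.5836, -0.15, 0.0133]
orientation: [-2.192, 0.076, 2.183]
force: [-0.6, -0.3, 0.0]
grip_width: 0.0869
```

>>> jog_arm --series '[[[0,0,0],[0,0,0]],[[0,0,0],[0,0,0]],[[0,0,0],[0,0,0]],[[0,0,0],[0,0,0]],[[0,0,0],[0,0,0]]]' --jaw 0.36

```text
time_s: 3.65
eef_pos: [0.5843, -0.15, 0.0143]
orientation: [-2.194, 0.076, 2.181]
force: [-0.5, -0.3, -0.5]
grip_width: 0.061
```

```bash
python3 -c "
from h import *
plan([.586,-.031,.0125],[.070,.9975])"
```

```text
t 3.65 pos [ 0.5843 -0.15    0.0143] q7 [ 0.44  0.51 -0.32  1.72  0.2   0.94 -1.6 ] w 0.06098982303341409 F [-0.5 -0.3 -0.5]
 jaw [-0.068 -0.998  0.002] x [ 0.006 -0.002 -1.   ] turn/2 [ 0.001  -0.003  -0.0008] shift first [ 0.031 -2.377  0.129] after turn [ 0.036 -2.377  0.134]
```

>>> jog_arm --series '[[[0.005,-0.1,0.009],[0,-0.002,0]],[[0.005,-0.2,0.011],[0,-0.001,0]],[[0.005,-0.2,0.011],[0,0,0]],[[0.005,-0.2,0.011],[0,0,0]],[[0.005,-0.2,0.011],[0,0,0]],[[0.005,-0.2,0.011],[0,0,0]]]'

```text
time_s: 4.25
eef_pos: [0.5862, -0.0934, 0.0142]
orientation: [-2.191, 0.082, 2.185]
force: [-0.8, -2.5, 4.3]
grip_width: 0.0596
```

```bash
python3 -c "
from h import *
plan([.588,-.031,.0135],[.070,.9975])"
```

```text
t 4.25 pos [ 0.5862 -0.0934  0.0142] q7 [ 0.35  0.5  -0.34  1.74  0.2   0.93 -1.71] w 0.05955293234915363 F [-0.8 -2.5  4.3]
 jaw [-0.071 -0.997  0.005] x [ 0.003 -0.005 -1.   ] turn/2 [-0.0003 -0.0014 -0.0023] shift first [ 0.009 -1.247  0.052] after turn [ 0.015 -1.247  0.051]
```

>>> jog_arm --series '[[[0.005,-0.2,0.009],[0,-0.001,-0.001]],[[0.005,-0.2,0.009],[0,0,-0.001]],[[0.005,-0.2,0.009],[0,0,0]],[[0.005,-0.2,0.009],[0,0,0]],[[0.005,-0.2,0.009],[0,0,0]],[[0.005,-0.17,0.009],[0,0,0]],[[0,-0.06,0],[0,0,0]],[[0,0,0],[0,0,0]]]'

```text
time_s: 5.05
eef_pos: [0.589, -0.0252, 0.0142]
orientation: [-2.191, 0.077, 2.184]
force: [0.5, -2.5, 4.1]
grip_width: 0.0598
```

```bash
python3 -c "
from h import *
plan([.588,-.031,.0135],[.070,.9975])
for n in ('scene','side','wrist'):
    ci=camera_info(n);im,d=get_image(n);np.savez(n+'3.npz',im=im,d=d,ci=np.array(ci,dtype=object))
    if n=='wrist': cv2.imwrite('pics/w3.png',im)
import w
for n in ('scene','side','wrist'):
    print(n)
    try: w.measure(n+'3.npz',(.586,-.031))
    except Exception as e: print(e)
"
```

```text
t 5.05 pos [ 0.589  -0.0252  0.0142] q7 [ 0.26  0.49 -0.36  1.75  0.21  0.93 -1.83] w 0.059791595524823424 F [ 0.5 -2.5  4.1]
 jaw [-0.068 -0.998  0.002] x [ 0.003 -0.002 -1.   ] turn/2 [ 0.001  -0.0016 -0.0009] shift first [0.015 0.118 0.013] after turn [0.015 0.118 0.013]
scene
ring (array([0., 0.]), 0.0, 0)
dish cloud z [0.01770726 0.02462408] bbox mid [ 0.5871533  -0.02619697] [0.06141204 0.07388945] (array([ 0.5885, -0.0239]), 0.0269, 212)
grey px @22mm enclosing (0.5859079957008362, -0.030975520610809326) 0.04500773176550865 676
fossil [ 0.58810213 -0.03179653] 29
mat y [0.06338862 0.99798892]
side
ring (array([0., 0.]), 0.0, 0)
dish cloud z [0.01869051 0.02636143] bbox mid [ 0.58586257 -0.05167895] [0.05409842 0.02985555] (array([ 0.5862, -0.0437]), 0.0207, 106)
grey px @22mm enclosing (0.5861848592758179, -0.031076503917574883) 0.04486125335097313 575
fossil [nan nan] 0
mat y [0.06865544 0.99764043]
wrist
ring (array([ 0.5859, -0.0312]), 0.0383, 617)
dish cloud z [0.02007781 0.02240315] bbox mid [ 0.5872383 -0.027475 ] [0.05789823 0.0764397 ] (array([ 0.5882, -0.0262]), 0.0296, 2274)
grey px @22mm enclosing (0.5859581232070923, -0.031006041914224625) 0.04506612569093704 11449
fossil [ 0.59189243 -0.03206532] 287
OpenCV(4.12.0) /io/opencv/modules/calib3d/src/undistort.dispatch.cpp:347: error: (-215:Assertion failed) CV_IS_MAT(_src) && CV_IS_MAT(_dst) && (_src->rows == 1 || _src->cols == 1) && (_dst->rows == 1 || _dst->cols == 1) && _src->cols + _src->rows - 1 == _dst->rows + _dst->cols - 1 && (CV_MAT_TYPE(_src->type) == CV_32FC2 || CV_MAT_TYPE(_src->type) == CV_64FC2) && (CV_MAT_TYPE(_dst->type) == CV_32FC2 || CV_MAT_TYPE(_dst->type) == CV_64FC2) in function 'cvUndistortPointsInternal'
  return _methods._mean(a, axis=axis, dtype=dtype,
  ret = um.true_divide(
```

View pics/w3.png

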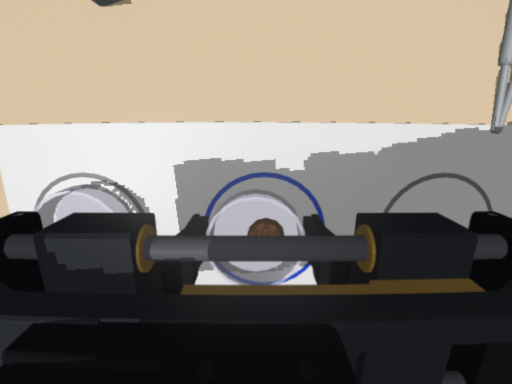

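The dish went about 6 mm too far (dish about (255,235), ring centre about (265,232)), so I'll move it back before letting go.

>>> jog_arm --series '[[[0,0.06,0.02],[0,0,0]],[[0,0.05,0.01],[0,0,0]],[[0,0,0.005],[0,0,0]],[[0,0,0.005],[0,0,0]]]'

```text
time_s: 5.6
eef_pos: [0.587, -0.0296, 0.0143]
orientation: [-2.191, 0.073, 2.181]
force: [0.9, 2.0, 2.1]
grip_width: 0.0601
```

```bash
python3 -c "
from h import *
plan([.588,-.031,.0135],[.070,.9975])"
```

```text
t 5.6 pos [ 0.587  -0.0296  0.0143] q7 [ 0.27  0.49 -0.36  1.76  0.21  0.93 -1.82] w 0.06008344189884615 F [0.9 2.  2.1]
 jaw [-0.068 -0.998 -0.001] x [ 0.004  0.001 -1.   ] turn/2 [ 0.001  -0.0021  0.0007] shift first [ 0.016  0.026 -0.021] after turn [ 0.015  0.026 -0.022]
```

>>> jog_arm --series '[[[0,0.01,0],[0,0,0]],[[0,0,0],[0,0,0]],[[0,0,0],[0,0,0]],[[0,0,0],[0,0,0]]]' --jaw 1

```text
time_s: 6.0
eef_pos: [0.5849, -0.0317, 0.0127]
orientation: [-2.186, 0.076, 2.186]
force: [1.2, 1.0, -0.6]
grip_width: 0.0826
```

>>> jog_arm --series '[[[-0.1,0,0],[0,-0.002,0]],[[-0.3,0,0],[0,0,0]],[[-0.6,0,0],[0,0,0]],[[-0.8,0,0],[0,0,0]],[[-0.8,0.8,0],[0,0,0]],[[-0.8,0.9,0.3],[0,0,0]],[[0,0.9,0.3],[0,0,0]],[[0,0.9,0.3],[0,0,0]],[[0,0,0],[0,0,0]]]'

```text
time_s: 6.9
eef_pos: [0.5315, -0.1954, 0.1866]
orientation: [-2.192, 0.071, 2.189]
force: [0.3, -0.2, -0.3]
grip_width: 0.0872
```

```bash
python3 -c "
from h import *
plan([.588,-.031,.0135],[.070,.9975])
n='wrist';ci=camera_info(n);im,d=get_image(n);np.savez(n+'4.npz',im=im,d=d,ci=np.array(ci,dtype=object))
cv2.imwrite('pics/w4.png',im)
import w
w.loupe(*w.measure(n+'4.npz',(.586,-.031)))
"
```

```text
t 6.9 pos [ 0.5315 -0.1954  0.1866] q7 [ 0.54  0.25 -0.31  1.67  0.08  1.23 -1.42] w 0.08719665172606467 F [ 0.3 -0.2 -0.3]
 jaw [-0.063 -0.998  0.002] x [ 0.002 -0.002 -1.   ] turn/2 [ 0.0035 -0.0008 -0.0009] shift first [ 3.458 -3.358 -0.915] after turn [ 3.463 -3.358 -0.897]
ring (array([ 0.5858, -0.0317]), 0.0383, 190)
dish cloud z [0.01962057 0.02138357] bbox mid [ 0.58423612 -0.03074156] [0.05929901 0.06057793] (array([ 0.5841, -0.0317]), 0.0281, 678)
grey px @22mm enclosing (0.586032509803772, -0.03993524983525276) 0.03602271154522896 974
fossil [ 0.58364785 -0.03800195] 98
mat y [0.06981496 0.99755996]
lens [ 0.58569494 -0.34507295] ((0.5852624773979187, -0.34461188316345215), 0.0301110427826643)
handle [ 0.48556516 -0.33214806] 1747 axis [0.27046526 0.96272974] lens-handle dir [ 0.99177168 -0.12801924] 0.13845743214757583
```

View pics/w4.png

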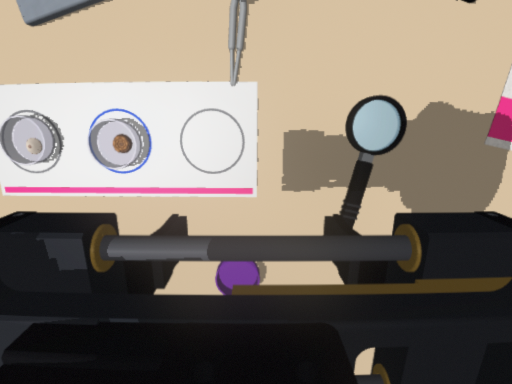

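The wrist view shows the dish released inside the blue ring (ring at (120,140)), the fossil at (122,144), and the loupe's lens at (376,125) with its handle at (357,185).

```bash
python3 -c "
from h import *
L=np.array([.5855,-.345])
for f in ('w1.npz','wrist4.npz','side0.npz','scene0.npz'):
    z=np.load(f,allow_pickle=True);im,d,ci=z['im'],z['d'],z['ci'].item()
    C=cloud(ci,d);V=im.max(2)
    r=np.hypot(C[...,0]-L[0],C[...,1]-L[1])
    m=(d>0)&(V<75)&(r<.14)&(r>.048)&(C[...,2]>.009)&(C[...,2]<.024)&(C[...,0]<L[0])
    n,l,s,c=cv2.connectedComponentsWithStats(m.astype(np.uint8));i=1+s[1:,4].argmax();p=C[l==i][:,:2]
    yy,xx=np.nonzero(l==i);q=onplane(ci,np.c_[xx,yy],.016)[:,:2]
    for k in(p,q):
        v=np.linalg.svd(k-k.mean(0),full_matrices=False)[2][0];v*=np.sign(v[0]);e=L-k.mean(0)
        print(f,len(k),k.mean(0).round(4),'axis',v.round(3),'dir to lens',(e/np.linalg.norm(e)).round(3),'len',np.ptp((k-k.mean(0))@v).round(3))
plan([.52,-.33,.09],[.2,.98])
"
```

```text
w1.npz 739 [ 0.5008 -0.32  ] axis [ 0.96 -0.28] dir to lens [ 0.959 -0.283] len 0.084
w1.npz 739 [ 0.5011 -0.3198] axis [ 0.96  -0.278] dir to lens [ 0.958 -0.286] len 0.084
wrist4.npz 900 [ 0.5039 -0.32  ] axis [ 0.964 -0.267] dir to lens [ 0.956 -0.293] len 0.082
wrist4.npz 900 [ 0.5043 -0.3196] axis [ 0.965 -0.264] dir to lens [ 0.954 -0.298] len 0.082
side0.npz 476 [ 0.4986 -0.3228] axis [ 0.962 -0.273] dir to lens [ 0.969 -0.247] len 0.084
side0.npz 476 [ 0.4985 -0.3232] axis [ 0.961 -0.275] dir to lens [ 0.97  -0.243] len 0.084
scene0.npz 198 [ 0.5013 -0.3178] axis [ 0.961 -0.278] dir to lens [ 0.952 -0.307] len 0.084
scene0.npz 198 [ 0.5005 -0.318 ] axis [ 0.964 -0.265] dir to lens [ 0.953 -0.303] len 0.089
t 6.95 pos [ 0.5329 -0.1918  0.1868] q7 [ 0.53  0.25 -0.31  1.67  0.08  1.23 -1.43] w 0.08710524665590635 F [-0.   0.6  0.9]
 jaw [-0.06  -0.998  0.   ] x [ 0.002 -0.    -1.   ] turn/2 [ 0.0707 -0.0012  0.    ] shift first [1.936 2.773 0.097] after turn [ 1.936  2.759 -0.3  ]
```

>>> jog_arm --series '[[[0,0,0],[0.07,-0.001,0]],[[0,0.9,0],[0,0,0]],[[0,0.9,-0.1],[0,0,0]],[[0.4,0.8,-0.1],[0,0,0]],[[0.7,0,-0.1],[0,0,0]],[[0.7,0,0],[0,0,0]],[[0.3,0,0],[0,0,0]],[[0,0,0],[0,0,0]]]'

```text
time_s: 7.75
eef_pos: [0.5287, -0.3179, 0.0873]
orientation: [-2.129, 0.207, 2.106]
force: [0.7, 0.5, 1.0]
grip_width: 0.0866
```

```bash
python3 -c "
from h import *
plan([.5202,-.326,.011],[.28,.96])"
```

```text
t 7.75 pos [ 0.5287 -0.3179  0.0873] q7 [ 0.64  0.43 -0.22  1.64  0.1   1.07 -1.37] w 0.08659154330937008 F [0.7 0.5 1. ]
 jaw [-0.196 -0.981 -0.003] x [ 0.011  0.    -1.   ] turn/2 [ 0.0435 -0.0052  0.0015] shift first [1.524 0.195 0.151] after turn [1.526 0.202 0.118]
```

>>> jog_arm --series '[[[0,0,0],[0.0435,-0.0052,0.0015]],[[0,0.2,0.12],[0,0,0]],[[0.4,0,0],[0,0,0]],[[0.4,0,0],[0,0,0]],[[0.3,0,0],[0,0,0]],[[0,0,0],[0,0,0]]]'

```text
time_s: 8.35
eef_pos: [0.5244, -0.3266, 0.0409]
orientation: [-2.089, 0.289, 2.065]
force: [0.7, 0.1, -0.3]
grip_width: 0.0873
```

```bash
python3 -c "
from h import *
plan([.5202,-.326,.011],[.28,.96])"
```

```text
t 8.35 pos [ 0.5244 -0.3266  0.0409] q7 [ 0.64  0.48 -0.19  1.68  0.11  0.98 -1.44] w 0.08725204801785909 F [ 0.7  0.1 -0.3]
 jaw [-0.27  -0.963  0.002] x [ 0.011 -0.005 -1.   ] turn/2 [ 0.0054 -0.0059 -0.0009] shift first [0.597 0.009 0.091] after turn [0.598 0.011 0.084]
```

>>> jog_arm --series '[[[0.1,0.01,0.08],[0.0054,-0.01,-0.001]],[[0.25,0,0.01],[0,-0.002,0]],[[0.15,0,0.005],[0,0,0]],[[0.07,0,0.005],[0,0,0]],[[0,0,0],[0,0,0]]]'

```text
time_s: 8.85
eef_pos: [0.5201, -0.3266, 0.0129]
orientation: [-2.058, 0.293, 2.081]
force: [-1.1, -0.4, -0.4]
grip_width: 0.0871
```

```bash
python3 -c "
from h import *
plan([.5202,-.326,.011],[.28,.96])"
```

```text
t 8.85 pos [ 0.5201 -0.3266  0.0129] q7 [ 0.63  0.53 -0.19  1.68  0.12  0.96 -1.45] w 0.08709967464271433 F [-1.1 -0.4 -0.4]
 jaw [-0.279 -0.96   0.   ] x [-0.011  0.003 -1.   ] turn/2 [ 0.0004  0.0056 -0.0002] shift first [ 0.038 -0.012 -0.   ] after turn [ 0.038 -0.012  0.   ]
```

>>> jog_arm --series '[[[0.04,0,0],[0,0.005,0]],[[0,0,0],[0,0,0]]]'

```text
time_s: 9.05
eef_pos: [0.5202, -0.3266, 0.0109]
orientation: [-2.07, 0.295, 2.07]
force: [-0.7, -0.6, 0.2]
grip_width: 0.087
```

>>> jog_arm --series '[[[0,0,0],[0,0,0]],[[0,0,0],[0,0,0]],[[0,0,0],[0,0,0]],[[0,0,0],[0,0,0]],[[0,0,0],[0,0,0]],[[0,0,0],[0,0,0]],[[0,0,0],[0,0,0]],[[0,0,0],[0,0,0]]]' --jaw -1

```text
time_s: 9.85
eef_pos: [0.5208, -0.3269, 0.012]
orientation: [-2.072, 0.296, 2.069]
force: [-0.5, -0.1, -0.6]
grip_width: 0.0311
```

```bash
python3 -c "
from h import *
plan([.5202,-.326,.15],[.28,.96])"
```

```text
t 9.85 pos [ 0.5208 -0.3269  0.012 ] q7 [ 0.63  0.52 -0.19  1.69  0.12  0.94 -1.45] w 0.031104592359297443 F [-0.5 -0.1 -0.6]
 jaw [-0.279 -0.96   0.001] x [ 0.001 -0.001 -1.   ] turn/2 [ 0.0005 -0.0009 -0.0004] shift first [-2.761 -0.012  0.011] after turn [-2.761 -0.014  0.016]
```

Still closing.

>>> jog_arm --series '[[[0,0,0],[0,0,0]],[[0,0,0],[0,0,0]],[[0,0,0],[0,0,0]],[[0,0,0],[0,0,0]],[[0,0,0],[0,0,0]]]'

```text
time_s: 10.35
eef_pos: [0.5208, -0.3268, 0.012]
orientation: [-2.072, 0.296, 2.069]
force: [0.3, 0.4, 0.2]
grip_width: 0.0176
```

>>> jog_arm --series '[[[-0.1,0,0],[0,0,0]],[[-0.2,0,0],[0,0,0]],[[-0.3,0,0],[0,0,0]],[[-0.4,0,0],[0,0,0]],[[-0.5,0,0],[0,0,0]],[[-0.5,0,0],[0,0,0]],[[-0.5,0,0],[0,0,0]],[[-0.3,0,0],[0,0,0]],[[0,0,0],[0,0,0]]]'

```text
time_s: 11.25
eef_pos: [0.521, -0.3267, 0.1666]
orientation: [-2.077, 0.297, 2.065]
force: [0.5, 0.6, -1.2]
grip_width: 0.0178
```

```bash
python3 -c "
from h import *
plan([.5183,-.019,.14],[.28,.96])"
```

```text
t 11.25 pos [ 0.521  -0.3267  0.1666] q7 [ 0.65  0.35 -0.2   1.57  0.07  1.22 -1.42] w 0.017750712862067825 F [ 0.5  0.6 -1.2]
 jaw [-0.279 -0.96   0.002] x [ 0.006 -0.004 -1.   ] turn/2 [ 0.0007 -0.0031 -0.0009] shift first [ 0.509 -5.896  1.769] after turn [ 0.531 -5.893  1.774]
```

>>> jog_arm --series '[[[0,-0.2,0.06],[0,-0.002,-0.001]],[[0,-0.5,0.15],[0,0,0]],[[0,-0.6,0.18],[0,0,0]],[[0,-0.6,0.18],[0,0,0]],[[0,-0.6,0.18],[0,0,0]],[[0,-0.6,0.18],[0,0,0]],[[0,-0.6,0.18],[0,0,0]],[[0,-0.6,0.18],[0,0,0]],[[0,-0.6,0.18],[0,0,0]],[[0,-0.5,0.15],[0,0,0]],[[0,-0.2,0.06],[0,0,0]],[[0,0,0],[0,0,0]]]'

```text
time_s: 12.45
eef_pos: [0.5096, -0.0149, 0.1581]
orientation: [-2.057, 0.289, 2.086]
force: [-0.8, 0.2, -1.8]
grip_width: 0.0172
```

```bash
python3 -c "
from h import *
plan([.5189,-.020,.14],[.28,.96])"
```

```text
t 12.45 pos [ 0.5096 -0.0149  0.1581] q7 [ 0.32  0.17 -0.41  1.83  0.07  1.17 -1.96] w 0.017208185879615756 F [-0.8  0.2 -1.8]
 jaw [-0.275 -0.961  0.   ] x [-0.014  0.003 -1.   ] turn/2 [ 0.0027  0.007  -0.0002] shift first [ 0.359  0.047 -0.213] after turn [ 0.362  0.046 -0.208]
```

>>> jog_arm --series '[[[0.1,0.02,-0.1],[0.0027,0.006,0]],[[0.14,0.02,-0.08],[0,0,0]],[[0.1,0,-0.02],[0,0,0]],[[0,0,0],[0,0,0]],[[0,0,0],[0,0,0]]]'

```text
time_s: 12.95
eef_pos: [0.5186, -0.0253, 0.1378]
orientation: [-2.062, 0.305, 2.07]
force: [-0.2, -0.3, -1.3]
grip_width: 0.0178
```

```bash
python3 -c "
from h import *
plan([.5189,-.020,.14],[.28,.96])
I=[]
for n in ('scene','side','wrist'):
    ci=camera_info(n);im,d=get_image(n);np.savez(n+'5.npz',im=im,d=d,ci=np.array(ci,dtype=object));I.append(im)
a=cv2.resize(I[0][140:300,160:330],(400,376));b=cv2.resize(I[1][120:300,190:381],(400,376))
cv2.imwrite('pics/c5.png',np.hstack([a,b]));cv2.imwrite('pics/w5.png',I[2])
"
```

```text
t 12.95 pos [ 0.5186 -0.0253  0.1378] q7 [ 0.32  0.21 -0.4   1.83  0.09  1.12 -1.97] w 0.017831385306215124 F [-0.2 -0.3 -1.3]
 jaw [-0.287 -0.958  0.003] x [-0.004 -0.002 -1.   ] turn/2 [-0.0036  0.0016 -0.0013] shift first [-0.044 -0.104  0.025] after turn [-0.044 -0.104  0.024]
```

View pics/c5.png

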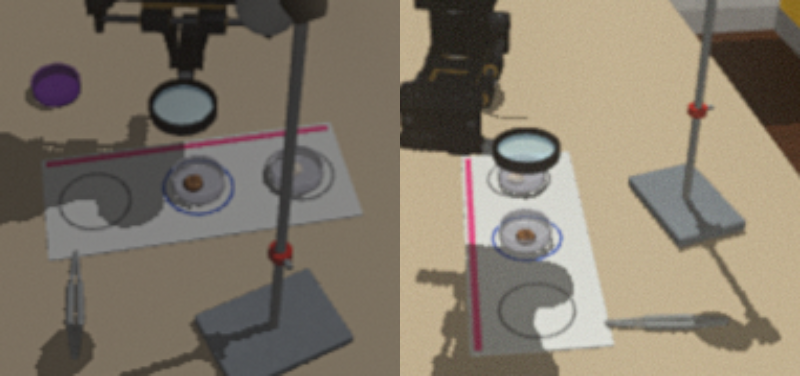

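View pics/w5.png

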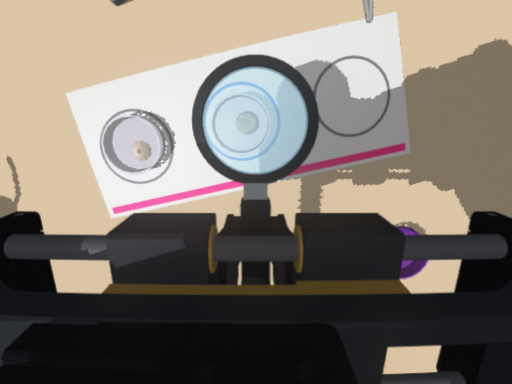

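The images show the loupe held by its handle, with the lens at (255,120) in the wrist view. The dish sits in the blue ring and the collar hasn't moved. Next I'll measure lens position, tilt and collar height.

```bash
cat > f.py <<'E'
from h import *
import sys
k=sys.argv[1];e=np.array(state()["eef_pos"]);c0=e[:2]+[.065,-.0185]
ld=lambda n:(lambda z:(z["im"],z["d"],z["ci"].item()))(np.load(f"{n}{k}.npz",allow_pickle=True))
def tri(L):
    A=np.zeros((3,3));b=np.zeros(3)
    for c,r in L: r=r/np.linalg.norm(r);M=np.eye(3)-np.outer(r,r);A+=M;b+=M@c
    x=np.linalg.solve(A,b);return x.round(4),[round(float(np.linalg.norm(np.cross(x-c,r/np.linalg.norm(r)))),4) for c,r in L]
LL=[];CC={0:[],1:[],2:[]}
for n,col in(("scene",(280,248)),("side",(331,172)),("wrist",None)):
    im,d,ci=ld(n);hsv=cv2.cvtColor(im,cv2.COLOR_BGR2HSV).astype(int);H,S,V=[hsv[...,i] for i in range(3)]
    C=cloud(ci,d);r=np.hypot(C[...,0]-c0[0],C[...,1]-c0[1])
    m=(d>0)&(r<.04)&(r>.026)&(V<60)&(C[...,2]>.10)&(C[...,2]<.17)
    p=C[m];A=np.c_[p[:,:2]-c0,np.ones(len(p))];s=np.linalg.lstsq(A,p[:,2],rcond=None)[0]
    q=np.abs(A@s-p[:,2])<.004;s=np.linalg.lstsq(A[q],p[q][:,2],rcond=None)[0]
    print(n,"rim n",len(p),"plane tilt",s[:2].round(3),"z",s[2].round(4),"bbox mid",((p[:,:2].min(0)+p[:,:2].max(0))/2).round(4),np.ptp(p[:,:2],0).round(3))
    yy,xx=np.nonzero(m);lb=np.zeros(m.shape,np.uint8);hull=cv2.convexHull(np.c_[xx,yy].astype(np.int32));cv2.fillConvexPoly(lb,hull,1)
    (cx,cy),ax,an=cv2.fitEllipse(hull);print("  ellipse",cx,cy,ax)
    LL.append((np.array(ci["position"]),rays(ci,[(cx,cy)])[0]))
    if col:
        m=((H<8)|(H>172))&(S>120)&(V>60);yy,xx=np.nonzero(m);t=np.hypot(xx-col[0],yy-col[1])<12;yy,xx=yy[t],xx[t]
        print("  collar px",xx.min(),xx.max(),yy.min(),yy.max())
        t=xx<=np.median(xx)+2
        for j,(u,v) in enumerate([(xx.mean(),yy.mean()),(xx[t].mean(),yy[t].mean()),((xx.min()+xx.max())/2,(yy.min()+yy.max())/2)]): CC[j].append((np.array(ci["position"]),rays(ci,[(u,v)])[0]))
print("lens tri all",tri(LL),"scene+side",tri(LL[:2]))
for j in CC: print("collar",tri(CC[j]))
E
python3 f.py 5
```

```text
scene rim n 227 plane tilt [-0.045  0.02 ] z 0.1376 bbox mid [ 0.5819 -0.0449] [0.075 0.067]
  ellipse 237.29380798339844 184.54888916015625 (25.551877975463867, 28.676637649536133)
  collar px 275 283 243 252
side rim n 198 plane tilt [-0.006  0.038] z 0.1357 bbox mid [ 0.582  -0.0469] [0.067 0.069]
  ellipse 249.55665588378906 191.69728088378906 (20.81208038330078, 31.93730354309082)
  collar px 328 336 169 176
wrist rim n 1487 plane tilt [-0.011 -0.009] z 0.1367 bbox mid [ 0.5807 -0.0511] [0.064 0.056]
  ellipse 259.89886474609375 121.99500274658203 (114.00988006591797, 124.05057525634766)
lens tri all (array([ 0.5822, -0.0462,  0.1331]), [0.0018, 0.0006, 0.0014]) scene+side (array([ 0.582 , -0.0448,  0.1324]), [0.0009, 0.0009])
collar (array([ 0.7817, -0.0018,  0.1356]), [0.0001, 0.0001])
collar (array([ 0.7796, -0.004 ,  0.1349]), [0.002, 0.002])
collar (array([ 0.7825, -0.0018,  0.1361]), [0.0008, 0.0008])
```

>>> jog_arm --series '[[[-0.04,-0.06,0.01],[-0.002,0.001,0]],[[-0.03,-0.05,0.01],[0,0,0]],[[0,0,0],[0,0,0]],[[0,0,0],[0,0,0]],[[0,0,0],[0,0,0]],[[0,0,0],[0,0,0]]]'

```text
time_s: 13.7
eef_pos: [0.5198, -0.0182, 0.143]
orientation: [-2.071, 0.299, 2.069]
force: [-0.6, -0.5, -1.1]
grip_width: 0.0176
```

```bash
python3 -c "
from h import *
plan([.5189,-.020,.141],[.28,.96])
for n in ('scene','side','wrist'):
    ci=camera_info(n);im,d=get_image(n);np.savez(n+'6.npz',im=im,d=d,ci=np.array(ci,dtype=object))
cv2.imwrite('pics/w6.png',im)
plan([.5189,-.020,.141],[.28,.96]);print(state()['qvel'].round(4))
"; python3 f.py 6; python3 -c "
import w,numpy as np
try: w.measure('scene6.npz',(.586,-.031))
except Exception as e: print('x')"
```

```text
t 13.7 pos [ 0.5198 -0.0182  0.143 ] q7 [ 0.31  0.2  -0.4   1.83  0.09  1.13 -1.98] w 0.017574634825417382 F [-0.6 -0.5 -1.1]
 jaw [-0.281 -0.96   0.002] x [ 0.001 -0.002 -1.   ] turn/2 [-0.0005 -0.0007 -0.001 ] shift first [0.04  0.04  0.007] after turn [0.04  0.04  0.007]
t 13.85 pos [ 0.5198 -0.0182  0.143 ] q7 [ 0.31  0.2  -0.4   1.83  0.09  1.13 -1.98] w 0.01807933204260529 F [ 0.2 -0.6 -0.9]
 jaw [-0.281 -0.96   0.002] x [ 0.001 -0.002 -1.   ] turn/2 [-0.0005 -0.0007 -0.001 ] shift first [0.04  0.039 0.007] after turn [0.04  0.039 0.007]
[-0.0001 -0.0002  0.0017 -0.001   0.0007  0.0014  0.0003]
scene rim n 226 plane tilt [-0.042  0.017] z 0.1427 bbox mid [ 0.5832 -0.0375] [0.075 0.066]
  ellipse 240.35818481445312 182.63597106933594 (25.899721145629883, 28.56915283203125)
  collar px 275 283 243 252
side rim n 193 plane tilt [0.001 0.043] z 0.1411 bbox mid [ 0.5831 -0.0381] [0.067 0.07 ]
  ellipse 249.75453186035156 187.51150512695312 (20.868106842041016, 31.437744140625)
  collar px 328 336 169 176
wrist rim n 1476 plane tilt [-0.007 -0.007] z 0.1419 bbox mid [ 0.5818 -0.0449] [0.065 0.055]
  ellipse 259.94537353515625 122.01959228515625 (113.63520050048828, 124.26669311523438)
lens tri all (array([ 0.5836, -0.039 ,  0.1391]), [0.0019, 0.0008, 0.0014]) scene+side (array([ 0.5835, -0.0376,  0.1384]), [0.0011, 0.0011])
collar (array([ 0.782 , -0.002 ,  0.1358]), [0.0002, 0.0002])
collar (array([ 0.7797, -0.0041,  0.1352]), [0.0018, 0.0018])
collar (array([ 0.7825, -0.0018,  0.1361]), [0.0008, 0.0008])
ring (array([0., 0.]), 0.0, 0)
dish cloud z [0.01902681 0.02437074] bbox mid [ 0.58558224 -0.02897582] [0.06065475 0.05870447] (array([ 0.585 , -0.0282]), 0.0262, 209)
grey px @22mm enclosing (0.5859079957008362, -0.030975520610809326) 0.04500773176550865 667
fossil [ 0.58672449 -0.03606149] 33
mat y [0.06705549 0.99774925]
```

View pics/w6.png

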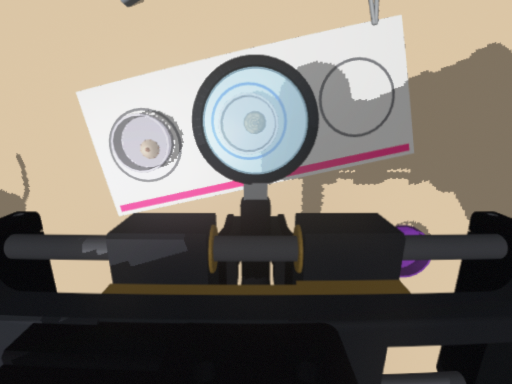

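The lens sits over the fossil, level and at rest, with lens height about 0.137 m against about 0.1355 m for the collar. Handing in.

```bash
python3 -c "
from workcell import *
print(hand_in());s=state();print(s['eef_pos'],s['grip_width'])"
```

```text
the job is handed in; nothing more can be done
None
the job is handed in; nothing more can be done
```

I slid the dish into the blue ring with a grip on its sides, overshot by about 6 mm, moved it back and let go. I then picked up the loupe nearest the robot by its handle, held it over the fossil, and handed in after about 14 s of the 56 s. The hand-in gave no verdict.

My last checks:

| Check | Measured | Limit |
|---|---|---|
| Dish from ring centre (measured just after letting go) | about 2 mm | 8 mm |
| Lens from fossil, sideways | about 1–4 mm | 12 mm |
| Lens height vs collar (about 0.137 m vs 0.1355 m) | about 1.5 mm | 7 mm |
| Loupe tilt (rim plane, wrist camera) | about 0.01 rad | 0.1 rad |

- **Loupe at rest:** the arm was still, and the opening of about 18 mm matches the handle width.
- **Left alone:** I saw no shift of the collar in the measurements, or of the other dish in the pictures. I did not measure the forceps or wash bottle again, and the moves did not go near them.

Where readings disagreed:
- **Lens height:** the rim's outline seen from two cameras gave 0.1385–0.139 m, against 0.136–0.137 m from the wrist depth and the tool height. The outline probably reads high because it includes the top of the rim. Even that higher value is within the limit.
- **Tilt:** the scene and side cameras' coarse rim data suggested about 0.045 rad, more than the wrist camera's but still within the limit.
- **Dish and fossil through the scene camera:** these differed by about 2–4 mm from the wrist view.

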